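# Close the dog-treat tin, then lift off just its outer lid

## Task

Put the chew ring away on the post inside the treat tin, then take the nested pair of lids by the knob, lower them together without parting or dropping them until the inner lid sits fully home on the tin, and let go. Then lift the outer lid alone by its collar, leaving the inner lid seated and undisturbed, and finish while still holding the outer lid level, about 10 cm above where it lay, ready to be taken for washing. Leave the tin where it stands and the other things on the table alone.

Things in the scene. Friction and masses are not known exactly. Their poses are not given: they have to be found in the camera images.
- tin: Round open metal treat tin, loose, 0.9 kg: 130 mm across, inner radius 61, rim 50 above its origin, inner floor 4 above it. Origin: centre of its underside, z up. A fixed round post of diameter 21 stands on the floor in its middle, top 38 above the origin.
- post_top (a point): Centre of the top of the tin's post, on the tin's axis, 38 mm above the tin's origin (12 below the rim).
- chew_ring: White hard-nylon dog chew ring lying flat: outer diameter 46 mm, bore 26, height 22, about 40 g. Origin: centre of its underside, z up along the bore. Put away, it lies on the tin's inner floor round the post; fingers reaching up to 57 mm from the axis fit beside it.
- inner_lid: Inner lid, bare steel, 0.2 kg, on the table at first. Origin: centre of its underside, z up. Plug of radius 58.5 mm, 8 high, edge bevelled; flange of radius 68 from 8 to 12 rests on the tin's rim (seated: origin 42 above the tin's). A plain round knob of diameter 20 runs from 12 to 70, the last 35 showing above the outer lid's collar; gripped there it lifts both lids.
- knob_top (a point): Centre of the top of the inner lid's knob, 70 mm above the inner lid's origin.
- outer_lid: Outer lid, pale bare aluminium, 0.15 kg, nested loose on the inner lid's flange: origin 12 mm above the inner's, up to 3 mm off sideways. Origin: centre of the underside of its plate, z up. Plate radius 74, 3 thick; skirt, inner radius 71, reaches 8 below. Middle collar, outer diameter 44, bore 28, from 3 to 23 above the origin, round the inner lid's knob.
- collar_top (a point): Centre of the top of the outer lid's collar, 23 mm above the outer lid's origin; nested, the knob rises 35 above it.
- remote: Bystander: black TV remote, 150 x 42 x 16 mm; origin at the centre of its underside. Not to be disturbed.
- pill_jar: Bystander: small white pill jar, 36 across x 60 mm; origin at the centre of its underside. Not to be disturbed.
- carton: Bystander: flat paper medicine carton, 90 x 55 x 22 mm; origin at the centre of its underside. Not to be disturbed.
- tumbler: Bystander: drinking glass, 72 across x 95 mm; origin at the centre of its underside. Not to be disturbed.
- mug: Bystander: mug, 80 across x 90 mm; origin at the centre of its underside. Not to be disturbed.
- gamepad: Bystander: black game controller, about 145 x 85 x 42 mm; origin at the centre of its underside. Not to be disturbed.
- pepper_mill: Bystander: wooden pepper mill, 52 across x 140 mm; origin at the centre of its underside. Not to be disturbed.

How it is judged:
On the way, in this order (a step that is already met when the one before it is completed fails the run):
1. the chew ring is down on the tin's post and let go (horizontal distance between chew_ring and post_top below 0.005 m and z of chew_ring in the frame of tin below 0.01 m and angle between chew_ring's own z axis and vertical below 0.15 rad and contact force between the fingers and chew_ring below 0.05 N), for 0.2 s.
2. the nested lids sit on the tin, the inner lid home, the outer lid still on it, the knob let go (z of inner_lid in the frame of tin below 0.0445 m and horizontal distance between inner_lid and tin below 0.005 m and angle between inner_lid's own z axis and vertical below 0.05 rad and z of outer_lid in the frame of inner_lid below 0.017 m and contact force between the fingers and inner_lid below 0.05 N), for 0.2 s.
At the end, for the whole second after the job is handed in: Outer lid held still in the fingers, level within 0.2 rad, origin over 130 mm above the table, touching neither inner lid nor tin; inner lid seated (5 mm, 0.05 rad) and untouched; chew ring down on the post; tin upright, within 3 cm of its start (horizontal distance between chew_ring and post_top below 0.005 m and z of chew_ring in the frame of tin below 0.01 m and angle between chew_ring's own z axis and vertical below 0.15 rad and z of inner_lid in the frame of tin below 0.0445 m and horizontal distance between inner_lid and tin below 0.005 m and angle between each of inner_lid, tin's own z axis and vertical below 0.05 rad and distance of tin from where it was at the start of the episode below 0.03 m and height (world z) of outer_lid above 0.13 m and angle between outer_lid's own z axis and vertical below 0.2 rad and contact force between the fingers and outer_lid above 1 N and contact force between each of outer_lid, the arm, the fingers and inner_lid below 0.05 N and contact force between outer_lid and tin below 0.05 N and linear speed of outer_lid below 0.03 m/s and linear speed of inner_lid below 0.02 m/s); the arm keeps its last pose, push and grip.
It fails at once if the outer lid comes off while the inner lid is not seated in the tin (the pair parted early, or the inner lid dragged up with the outer) (z of outer_lid in the frame of inner_lid above 0.024 m and (z of inner_lid in the frame of tin above 0.0465 m or horizontal distance between inner_lid and tin above 0.008 m)).
It fails at once if the inner lid is let go over the tin from more than about 1 cm up (z of inner_lid in the frame of tin above 0.053 m and horizontal distance between inner_lid and tin below 0.06 m and contact force between the fingers and inner_lid below 0.01 N and contact force between inner_lid and tin below 0.01 N).
It fails at once if the tin is shoved more than 3 cm or tipped (distance of tin from where it was at the start of the episode above 0.03 m or angle between tin's own z axis and vertical above 0.3 rad).
It fails at once if another thing on the table is moved more than 3 cm or knocked over (distance of any of remote, pill_jar, carton, tumbler, mug, gamepad, pepper_mill from where it was at the start of the episode above 0.03 m or angle between any of remote, pill_jar, carton, tumbler, mug, gamepad, pepper_mill's own z axis and vertical above 0.4 rad).
It also fails if it takes over 72 s, if anything falls off the work surface, if the arm or the gripper's body presses on something with over 40 N, if the wrist force passes 120 N, or if a joint passes its speed limit or range.

## Robot

A 7-joint arm with a two-finger parallel gripper is mounted at the origin on the work surface. World frame = base frame: x ahead of the robot, y to its left, z up, the work surface at z = 0. Lengths are in m, angles in rad, forces in N, time in s.
With the tool pointing down it reaches from about 0.4 to 0.875 m from the base axis. Payload 19.3 kg.
Tool frame: the origin (TCP) lies midway between the tips of the shut fingers; the grasp point (between the pads) lies bot.pinch_z behind it (bot.pinch_z is the distance from the TCP to the grasp point, in m); z points along the fingers, y is the line along which they close (so a half turn about z gives the same grasp; the last joint's range is limited). The gripper opens to 85 mm and grips with 20 to 120 N. Pads are 22 mm wide; open, the fingers measure 114 mm over their backs; the gripper's body (76 mm by 85 mm) begins 54 mm behind the grasp point. The pads swing forward as they close: fully open they stand 13 mm farther back than shut.
Start: joints at [1.066, 0.521, -0.036, 1.599, 0.021, 1.021, -0.113], TCP at [0.263, -0.567, 0.231] pointing down, gripper open.
Joint ranges: [-2.91, 2.91], [-0.3, 2.13], [-1.5, 1.42], [0.17, 2.43], [-1.26, 4.41], [0.16, 1.93], [-2.52, 2.52]. Speed limits (rad/s): [1.89, 1.89, 2.39, 2.39, 3.01, 3.01, 3.01].

## Interface

Orientations are given as [roll, pitch, yaw] about the fixed x, y, z axes, in that order (R = Rz(yaw) Ry(pitch) Rx(roll)).
In Python, from workcell import readout, grab_frame, camera_info, workorder, bot gives the robot as it stands. The module is installed in compiled form; this text tells all that it offers.
- The arm moves only by the tool drive_tool, never from a script. Its argument "targets" is a list of rows, each an object of numbers: "dx", "dy", "dz": the shift along the tool's x, y, z as a fraction of full scale; "yaw": the turn about the tool's z as a fraction of full scale; "fingers": the closure, from 0 (fully open) to 1 (shut). In form: [{"dx": .., "dy": .., "dz": .., "yaw": .., "fingers": ..}, ...]. A call has 1 to 20 rows; each row shifts and turns the commanded pose from where the row before left it, along the tool's axes as they then stand; what a row does not reach is not made up. Full scale, the value 1, is 0.1 m for a shift and 90 degrees for a turn. A row lasts 1/10 s, in which the tool goes at most 50 mm and 8.59 degrees, less where a joint would pass 70% of its speed; a pose out of reach is approached as far as the arm can. A call with a number of a shift or a turn outside -1 to 1 is refused whole. A call with a gripper value outside its range is refused whole. The fingers move at their own pace and stop on an object; "squeeze" is the grip in N (left out, the last holds). Time passes only in rows, so rows that do not move let the fingers close. It gives the time, the measured TCP pose, the force, the opening and the grip force at its end, in the units of the state.
- readout.observe(): the state, without advancing time (a new reading comes with each control period).
- grab_frame(name): name is "scene" or "top" or "wrist"; returns the picture (400x640x3 uint8, blue, green, red); there is no depth.
- camera_info(name): a dict with "fx", "fy", "cx", "cy" (pixels), "T" (4x4, takes a point from camera to world coordinates); the wrist camera has in their place "hand_eye" (4x4, takes a point from camera to tool coordinates, whose origin is the TCP and whose axes are the flange's). Camera axes: x right, y up, looking along -z (the intrinsics and any distortion apply to the point x, -y, -z); pixel columns grow to the right and rows downward; lengths in m; the calibration is good to about 2 mm. A picture is of the moment at which its call begins: read the wrist's pose just before it. camera_info takes no time and is no camera call.
- workorder.job_done(): hands the job in; it is judged then, once.
The state is a dict: "clock": time; "qpos": joint angles; "qd": joint speeds; "joint_efforts": joint torques, N m; "position": TCP position; "tool_rot": TCP orientation; "force": force on the tool from outside, world axes, zero at the start; "moment": the same for the moment, N m; "grip_width": finger opening in m; "finger_force": force on a finger pad.
Only numpy, scipy, OpenCV 4.12 (cv2) and the standard library are available. Lean on these libraries where they do the work, as an engineer would, in place of code of your own. Each camera call takes 0.05 s, during which the arm holds its last target. There are 200 camera calls.

## Working session

There is one attempt and no reset: what is moved stays moved. The work goes in short steps, Python scripts to look and compute and a tool call to move; the robot and the scene stay as the last step left them, time stands still between calls to the robot, and variables do not carry over. Pictures are saved under pics/ and viewed, at most 11 in all, crops included, and the job is handed in when it is done.

Besides the shell and the picture viewer there is one more tool, called after ">>>" in YAML: its name, and indented under it one key for each argument. drive_tool: Moves the arm, as the interface text tells. Shift numbers are shares of 0.1 m and turn numbers shares of 90 degrees, none past 1 either way. Its arguments: {"type":"object","properties":{"targets":{"type":"array","items":{"type":"object","properties":{"dx":{"type":"number","minimum":-1,"maximum":1},"dy":{"type":"number","minimum":-1,"maximum":1},"dz":{"type":"number","minimum":-1,"maximum":1},"yaw":{"type":"number","minimum":-1,"maximum":1},"fingers":{"type":"number"}}}},"squeeze":{"type":"number"}},"required":["targets"]}

```bash
mkdir -p pics; python3 - <<'E'
from workcell import readout, grab_frame, camera_info, bot
import cv2, numpy as np
print(readout.observe(), bot.pinch_z)
for n in("scene","top","wrist"):
    cv2.imwrite(f"pics/{n}0.png",grab_frame(n)); print(n,camera_info(n))
E
```

```text
{'clock': 0.0, 'qpos': array([ 1.06578217,  0.52202762, -0.03634908,  1.59998605,  0.02116859,
        1.02107626, -0.11283256]), 'qd': array([ 7.49097093e-04, -1.74804829e-03,  8.25318735e-05, -9.76871201e-05,
        1.29399749e-03,  8.03204346e-04,  6.22067252e-04]), 'joint_efforts': array([-1.65227789e-04, -9.27116847e+01,  1.97999910e+00, -3.69929731e+01,
        1.79258821e-02,  8.17714288e-03, -4.68872429e-05]), 'position': array([ 0.26312701, -0.56655504,  0.23072485]), 'tool_rot': array([-3.14047932e+00,  4.07170605e-05,  4.34773628e-01]), 'force': array([0.90177985, 0.5602056 , 0.4278641 ]), 'moment': array([-0.05926867, -0.01184124,  0.01072855]), 'finger_force': 0.0, 'grip_width': 0.08558736226644256} 0.0187
scene {'fx': 503.4333410719643, 'fy': 503.4333410719643, 'cx': 318.1501494112663, 'cy': 207.34612977255333, 'T': array([[-0.4578289 , -0.52295687,  0.7189637 ,  1.57646783],
       [ 0.8887779 , -0.24958001,  0.3844264 ,  0.51568382],
       [-0.02159946,  0.81500057,  0.57905745,  0.82961236],
       [ 0.        ,  0.        ,  0.        ,  1.        ]])}
top {'fx': 426.00926351313865, 'fy': 426.00926351313865, 'cx': 315.86498197223165, 'cy': 202.13949350712213, 'T': array([[ 0.01145388,  0.99856687, -0.0522783 ,  0.54520682],
       [-0.99991918,  0.01172656,  0.00491208, -0.00512055],
       [ 0.00551808,  0.05221781,  0.99862047,  1.51331444],
       [ 0.        ,  0.        ,  0.        ,  1.        ]])}
wrist {'fx': 357.8950894967278, 'fy': 357.8950894967278, 'cx': 320.87340708866543, 'cy': 201.75940767631428, 'hand_eye': array([[ 5.15540256e-04,  9.51729334e-01,  3.06938120e-01,
         7.90394401e-02],
       [ 9.99999812e-01, -3.88993949e-04, -4.73460930e-04,
         2.83361173e-06],
       [-3.31209584e-04,  3.06938306e-01, -9.51729356e-01,
        -1.43202224e-01],
       [ 0.00000000e+00,  0.00000000e+00,  0.00000000e+00,
         1.00000000e+00]])}
```

View pics/top0.png

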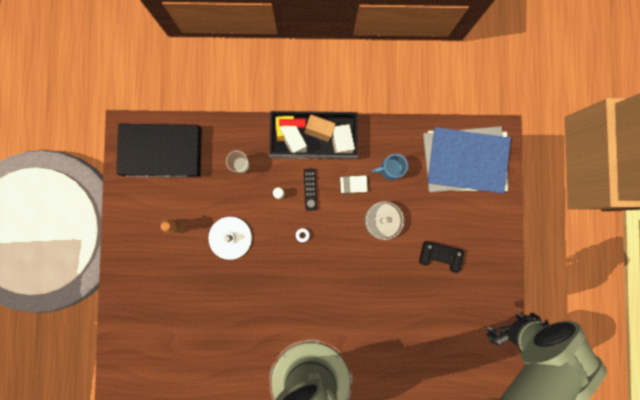

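View pics/scene0.png

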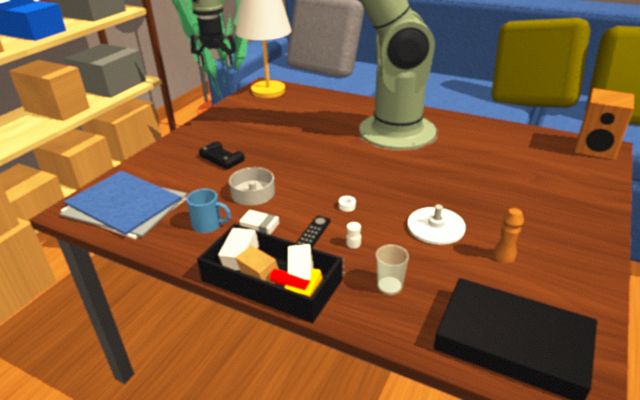

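The top view shows the tin at about (385,220), the ring at (302,235), the lids at (230,238), and the bystanders mostly on the far side. The pepper mill is at (172,226).

```bash
cat > h.py <<'E'
import numpy as np, cv2
from scipy.spatial.transform import Rotation as R
from workcell import readout, grab_frame, camera_info, bot
def cam(n, st=None):
    c=camera_info(n)
    if n!="wrist": return c, c["T"]
    st=st or readout.observe(); T=np.eye(4); T[:3,:3]=R.from_euler("xyz",st["tool_rot"]).as_matrix(); T[:3,3]=st["position"]
    return c, T@c["hand_eye"]
def ray(n,uv,z,st=None):
    c,T=cam(n,st); uv=np.atleast_2d(uv).astype(float)
    d=np.c_[(uv[:,0]-c["cx"])/c["fx"],-(uv[:,1]-c["cy"])/c["fy"],-np.ones(len(uv))]@T[:3,:3].T
    return T[:3,3]+d*((z-T[2,3])/d[:,2])[:,None]
def proj(n,p,st=None):
    c,T=cam(n,st); q=(np.atleast_2d(p)-T[:3,3])@T[:3,:3]
    return np.c_[c["cx"]-c["fx"]*q[:,0]/q[:,2], c["cy"]+c["fy"]*q[:,1]/q[:,2]]
def circ(p):   # least-squares circle
    A=np.c_[2*p[:,:2],np.ones(len(p))]; s=np.linalg.lstsq(A,(p[:,:2]**2).sum(1),rcond=None)[0]
    return s[:2],np.sqrt(s[2]+s[:2]@s[:2])
def blobs(im,mask,n,z,amin=30,st=None):
    for c in cv2.findContours(mask,cv2.RETR_EXTERNAL,cv2.CHAIN_APPROX_NONE)[0]:
        if cv2.contourArea(c)>amin:
            h=cv2.convexHull(c)[:,0]; p=ray(n,c[:,0],z,st); k,r=circ(ray(n,h,z,st))
            print(cv2.boundingRect(c),"circle",k.round(4),r.round(4))
E
python3 - <<'E'
from h import *
im=cv2.imread("pics/top0.png"); hsv=cv2.cvtColor(im,cv2.COLOR_BGR2HSV)
m=((hsv[...,1]<70)&(hsv[...,2]>90)).astype(np.uint8)*255
m[:160]=0; m[290:]=0; m[:,:200]=0;m[:,420:]=0
for z in(.022,.05,.02): print(z); blobs(im,m,"top",z)
for nm,uv,z in [("mill",(172,226),.1),("remote",(311,188),.016),("jar",(279,193),.06),("carton",(354,184),.02),("mug",(396,166),.09),("pad",(442,256),.04),("tumbler",(237,161),.09)]: print(nm,ray("top",uv,z).round(3))
E
```

```text
0.022
(295, 228, 15, 15) circle [0.508  0.0344] 0.0252
(208, 216, 44, 44) circle [0.4957 0.2867] 0.0757
(365, 203, 38, 36) circle [ 0.5635 -0.2511] 0.0649
(307, 199, 8, 9) circle [0.62   0.0063] 0.014
(273, 188, 11, 11) circle [0.655  0.1211] 0.019
(340, 176, 28, 17) circle [ 0.6892 -0.1448] 0.0476
(234, 160, 15, 12) circle [0.7523 0.2524] 0.0258
0.05
(295, 228, 15, 15) circle [0.5087 0.0337] 0.0247
(208, 216, 44, 44) circle [0.4966 0.2812] 0.0743
(365, 203, 38, 36) circle [ 0.5631 -0.2465] 0.0636
(307, 199, 8, 9) circle [0.6186 0.0061] 0.0137
(273, 188, 11, 11) circle [0.653  0.1188] 0.0186
(340, 176, 28, 17) circle [ 0.6865 -0.1422] 0.0467
(234, 160, 15, 12) circle [0.7484 0.2476] 0.0253
0.02
(295, 228, 15, 15) circle [0.508  0.0345] 0.0252
(208, 216, 44, 44) circle [0.4956 0.287 ] 0.0758
(365, 203, 38, 36) circle [ 0.5635 -0.2514] 0.0649
(307, 199, 8, 9) circle [0.6201 0.0063] 0.014
(273, 188, 11, 11) circle [0.6552 0.1213] 0.019
(340, 176, 28, 17) circle [ 0.6894 -0.145 ] 0.0476
(234, 160, 15, 12) circle [0.7526 0.2528] 0.0258
mill [[0.535 0.463 0.1  ]]
remote [[0.673 0.005 0.016]]
jar [[0.651 0.114 0.06 ]]
carton [[ 0.689 -0.146  0.02 ]]
mug [[ 0.745 -0.28   0.09 ]]
pad [[ 0.442 -0.449  0.04 ]]
tumbler [[0.755 0.254 0.09 ]]
```

>>> drive_tool:
  targets:
    - {"yaw": -0.0904}
    - {"yaw": -0.0904}
    - {"yaw": -0.0904}
    - {"yaw": -0.0904}
    - {"yaw": -0.0904}
    - {"yaw": -0.0904}
    - {"yaw": -0.0904}
    - {"yaw": -0.0904}
    - {"dx": 0.3,"dy": 0.27}
    - {"dx": 0.3,"dy": 0.27}
    - {"dx": 0.3,"dy": 0.27}
    - {"dx": 0.3,"dy": 0.27}
    - {"dx": 0.3,"dy": 0.27}
    - {"dx": 0.3,"dy": 0.27}
    - {"dx": 0.3,"dy": 0.27}
    - {"dx": 0.3,"dy": 0.27}
    - {"dx": 0.3,"dy": 0.27}
    - {"dx": 0.3,"dy": 0.27}

```text
invalid input
```

>>> drive_tool:
  targets:
    - {"dx": 0.2,"dy": 0.3}
    - {}
    - {}
    - {}

```text
invalid input
```

```bash
python3 - <<'E'
from h import *
s=readout.observe(); im=grab_frame("wrist"); cv2.imwrite("pics/w1.png",im); np.save("w1.npy",s,allow_pickle=True)
print(s["position"],s["tool_rot"],s["qpos"])
print(proj("wrist",[[.563,-.247,.05],[.563,-.247,.038]],s))
E
```

```text
[ 0.26314188 -0.56661287  0.23086621] [-3.14071592e+00  7.59200406e-05  4.34849819e-01] [ 1.06577582  0.52185732 -0.03634437  1.59988788  0.0212284   1.02111332
 -0.11278814]
[[  39.72352563 -506.28899842]
 [  54.37351057 -475.43292138]]
```

View pics/w1.png

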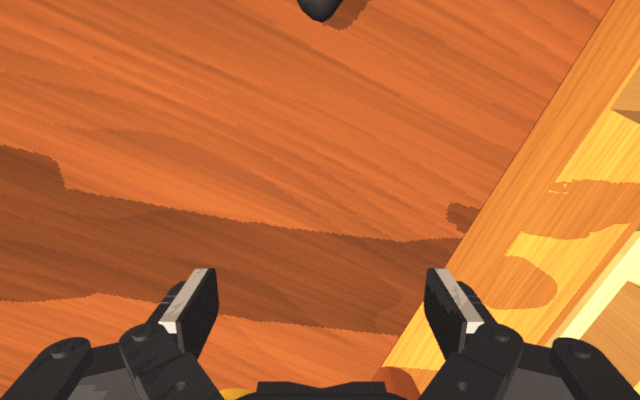

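The call was refused and the picture still shows the start pose, with the fingers at (200,300) and (440,300). The rows need every key, so I'll send them in full.

>>> drive_tool:
  targets:
    - {"dx": 0,"dy": 0,"dz": 0,"yaw": -0.0904,"fingers": 0}
    - {"dx": 0,"dy": 0,"dz": 0,"yaw": -0.0904,"fingers": 0}
    - {"dx": 0,"dy": 0,"dz": 0,"yaw": -0.0904,"fingers": 0}
    - {"dx": 0,"dy": 0,"dz": 0,"yaw": -0.0904,"fingers": 0}
    - {"dx": 0,"dy": 0,"dz": 0,"yaw": -0.0904,"fingers": 0}
    - {"dx": 0,"dy": 0,"dz": 0,"yaw": -0.0904,"fingers": 0}
    - {"dx": 0,"dy": 0,"dz": 0,"yaw": -0.0904,"fingers": 0}
    - {"dx": 0,"dy": 0,"dz": 0,"yaw": -0.0904,"fingers": 0}

```text
clock: 1.0
position: [0.2631, -0.5668, 0.2312]
tool_rot: [-3.141, -0.0, 1.577]
force: [0.2, 0.3, 0.2]
grip_width: 0.085
finger_force: 0.0
```

>>> drive_tool:
  targets:
    - {"dx": 0.25,"dy": 0.25,"dz": 0,"yaw": 0,"fingers": 0}
    - {"dx": 0.25,"dy": 0.25,"dz": 0,"yaw": 0,"fingers": 0}
    - {"dx": 0.25,"dy": 0.25,"dz": 0,"yaw": 0,"fingers": 0}
    - {"dx": 0.25,"dy": 0.25,"dz": 0,"yaw": 0,"fingers": 0}
    - {"dx": 0.25,"dy": 0.25,"dz": 0,"yaw": 0,"fingers": 0}
    - {"dx": 0.25,"dy": 0.25,"dz": 0,"yaw": 0,"fingers": 0}
    - {"dx": 0.25,"dy": 0.25,"dz": 0,"yaw": 0,"fingers": 0}
    - {"dx": 0.25,"dy": 0.25,"dz": 0,"yaw": 0,"fingers": 0}
    - {"dx": 0.25,"dy": 0.25,"dz": 0,"yaw": 0,"fingers": 0}
    - {"dx": 0.25,"dy": 0.25,"dz": 0,"yaw": 0,"fingers": 0}
    - {"dx": 0.25,"dy": 0.25,"dz": 0,"yaw": 0,"fingers": 0}
    - {"dx": 0.25,"dy": 0.25,"dz": 0,"yaw": 0,"fingers": 0}
    - {"dx": 0.2,"dy": 0,"dz": 0,"yaw": 0,"fingers": 0}
    - {"dx": 0,"dy": 0,"dz": 0,"yaw": 0,"fingers": 0}
    - {"dx": 0,"dy": 0,"dz": 0,"yaw": 0,"fingers": 0}
    - {"dx": 0,"dy": 0,"dz": 0,"yaw": 0,"fingers": 0}

```text
clock: 2.6
position: [0.5629, -0.2479, 0.2312]
tool_rot: [-3.141, 0.0, 1.57]
force: [-0.4, 0.2, -0.7]
grip_width: 0.0855
finger_force: 0.0
```

```bash
python3 - <<'E'
from h import *
s=readout.observe(); im=grab_frame("wrist"); cv2.imwrite("pics/w2.png",im); np.save("w2.npy",s,allow_pickle=True)
print(s["clock"],s["position"],s["tool_rot"],s["qpos"],s["force"])
print(proj("wrist",[[.563,-.247,.05],[.563,-.247,.038]],s))
E
```

```text
2.6 [ 0.56285035 -0.24790807  0.23124704] [-3.14130790e+00  4.12272504e-04  1.56952293e+00] [ 0.5784497   0.52748133 -0.38209969  1.61359343  0.2195086   1.04326472
  0.13109608] [-0.37617296  0.1768168  -0.6957329 ]
[[320.59091935 174.18038737]
 [320.59504533 171.25183002]]
```

View pics/w2.png

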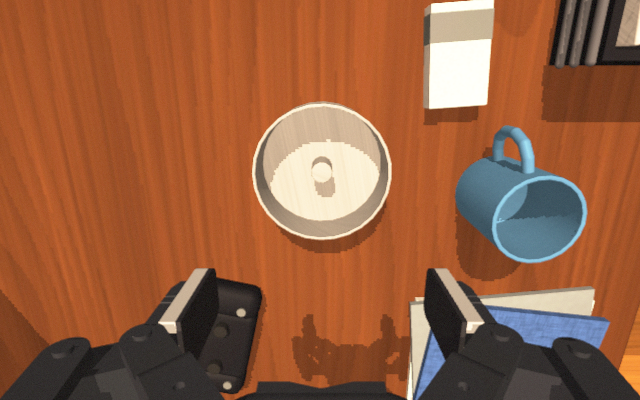

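The wrist view shows the tin rim as a circle about (322,171), with the post top at (321,172). I'll fit it, then go to the ring.

```bash
cat >> h.py <<'E'
def wmask(im,smax=75,vmin=110,roi=(0,0,640,265)):
    hsv=cv2.cvtColor(im,cv2.COLOR_BGR2HSV); m=((hsv[...,1]<smax)&(hsv[...,2]>vmin)).astype(np.uint8)*255
    k=np.zeros_like(m); x0,y0,x1,y1=roi; k[y0:y1,x0:x1]=m[y0:y1,x0:x1]; return cv2.morphologyEx(k,cv2.MORPH_OPEN,np.ones((3,3)))
E
python3 - <<'E'
from h import *
s=np.load("w2.npy",allow_pickle=True).item(); im=cv2.imread("pics/w2.png")
m=wmask(im,90,110,(235,85,410,255)); 
blobs(im,m,"wrist",.05,500,s)
g=cv2.cvtColor(im,cv2.COLOR_BGR2GRAY)[150:200,295:350]
c=cv2.HoughCircles(cv2.resize(g,None,fx=4,fy=4,interpolation=cv2.INTER_CUBIC),cv2.HOUGH_GRADIENT,1,40,param1=80,param2=15,minRadius=30,maxRadius=60); print(c/4+np.array([295,150,0]) if c is not None else c)
print(s["position"])
if c is not None: print(ray("wrist",c[0,:,:2]/4+[295,150],.038,s))
E
```

```text
(252, 102, 139, 137) circle [ 0.5638 -0.2476] 0.0648
[[[321.875      172.125       10.07499981]]]
[ 0.56285035 -0.24790807  0.23124704]
[[ 0.56423073 -0.24786044  0.038     ]]
```

>>> drive_tool:
  targets:
    - {"dx": 0.3,"dy": -0.06,"dz": 0,"yaw": 0,"fingers": 0}
    - {"dx": 0.3,"dy": -0.06,"dz": 0,"yaw": 0,"fingers": 0}
    - {"dx": 0.3,"dy": -0.06,"dz": 0,"yaw": 0,"fingers": 0}
    - {"dx": 0.3,"dy": -0.06,"dz": 0,"yaw": 0,"fingers": 0}
    - {"dx": 0.3,"dy": -0.06,"dz": 0,"yaw": 0,"fingers": 0}
    - {"dx": 0.3,"dy": -0.06,"dz": 0,"yaw": 0,"fingers": 0}
    - {"dx": 0.3,"dy": -0.06,"dz": 0.1,"yaw": 0,"fingers": 0}
    - {"dx": 0.3,"dy": -0.06,"dz": 0.2,"yaw": 0,"fingers": 0}
    - {"dx": 0.3,"dy": -0.06,"dz": 0.2,"yaw": 0,"fingers": 0}
    - {"dx": 0.1,"dy": -0.01,"dz": 0.2,"yaw": 0,"fingers": 0}
    - {"dx": 0,"dy": 0,"dz": 0,"yaw": 0,"fingers": 0}
    - {"dx": 0,"dy": 0,"dz": 0,"yaw": 0,"fingers": 0}
    - {"dx": 0,"dy": 0,"dz": 0,"yaw": 0,"fingers": 0}

```text
clock: 3.95
position: [0.509, 0.0319, 0.1622]
tool_rot: [3.14, 0.0, 1.569]
force: [-0.8, -0.1, 0.5]
grip_width: 0.0856
finger_force: 0.0
```

```bash
python3 - <<'E'
from h import *
s=readout.observe(); im=grab_frame("wrist"); cv2.imwrite("pics/w3.png",im); np.save("w3.npy",s,allow_pickle=True)
print(s["clock"],s["position"],s["tool_rot"])
print(proj("wrist",[[.508,.034,.022]],s)); blobs(im,wmask(im),"wrist",.022,300,s)
E
```

```text
3.95 [0.50895026 0.03185593 0.1622109 ] [3.14041453e+00 2.81947089e-04 1.56886717e+00]
[[318.977245   184.48457788]]
(436, 199, 32, 30) circle [0.6194 0.0086] 0.0131
(293, 152, 56, 58) circle [0.5092 0.0367] 0.0234
(488, 44, 84, 54) circle [0.6646 0.1205] 0.0279
```

>>> drive_tool:
  targets:
    - {"dx": 0.045,"dy": 0,"dz": 0.2,"yaw": 0,"fingers": 0}
    - {"dx": 0,"dy": 0,"dz": 0.3,"yaw": 0,"fingers": 0}
    - {"dx": 0,"dy": 0,"dz": 0.3,"yaw": 0,"fingers": 0}
    - {"dx": 0,"dy": 0,"dz": 0.3,"yaw": 0,"fingers": 0}
    - {"dx": 0,"dy": 0,"dz": 0.3,"yaw": 0,"fingers": 0}
    - {"dx": 0,"dy": 0,"dz": 0.2,"yaw": 0,"fingers": 0}
    - {"dx": 0,"dy": 0,"dz": 0,"yaw": 0,"fingers": 0}
    - {"dx": 0,"dy": 0,"dz": 0,"yaw": 0,"fingers": 0.6}
    - {"dx": 0,"dy": 0,"dz": 0,"yaw": 0,"fingers": 0.6}
    - {"dx": 0,"dy": 0,"dz": 0,"yaw": 0,"fingers": 0.6}
    - {"dx": 0,"dy": 0,"dz": 0,"yaw": 0,"fingers": 0.6}
    - {"dx": 0,"dy": 0,"dz": 0,"yaw": 0,"fingers": 0.6}
    - {"dx": 0,"dy": 0,"dz": 0,"yaw": 0,"fingers": 0.6}
    - {"dx": 0,"dy": 0,"dz": 0,"yaw": 0,"fingers": 0.6}
  squeeze: 25

```text
clock: 5.4
position: [0.5091, 0.0374, 0.0027]
tool_rot: [3.139, 0.0, 1.57]
force: [-2.5, -1.0, 13.4]
grip_width: 0.0454
finger_force: 23.5
```

>>> drive_tool:
  targets:
    - {"dx": 0,"dy": 0,"dz": -0.2,"yaw": 0,"fingers": 0.6}
    - {"dx": 0,"dy": 0,"dz": -0.3,"yaw": 0,"fingers": 0.6}
    - {"dx": 0,"dy": 0,"dz": -0.3,"yaw": 0,"fingers": 0.6}
    - {"dx": -0.05,"dy": 0,"dz": -0.3,"yaw": 0,"fingers": 0.6}
    - {"dx": -0.3,"dy": 0.06,"dz": 0,"yaw": 0,"fingers": 0.6}
    - {"dx": -0.3,"dy": 0.06,"dz": 0,"yaw": 0,"fingers": 0.6}
    - {"dx": -0.3,"dy": 0.06,"dz": 0,"yaw": 0,"fingers": 0.6}
    - {"dx": -0.3,"dy": 0.06,"dz": 0,"yaw": 0,"fingers": 0.6}
    - {"dx": -0.3,"dy": 0.06,"dz": 0,"yaw": 0,"fingers": 0.6}
    - {"dx": -0.3,"dy": 0.06,"dz": 0,"yaw": 0,"fingers": 0.6}
    - {"dx": -0.3,"dy": 0.06,"dz": 0,"yaw": 0,"fingers": 0.6}
    - {"dx": -0.3,"dy": 0.06,"dz": 0,"yaw": 0,"fingers": 0.6}
    - {"dx": -0.3,"dy": 0.06,"dz": 0,"yaw": 0,"fingers": 0.6}
    - {"dx": -0.1,"dy": 0.007,"dz": 0,"yaw": 0,"fingers": 0.6}
    - {"dx": 0,"dy": 0,"dz": 0,"yaw": 0,"fingers": 0.6}
    - {"dx": 0,"dy": 0,"dz": 0,"yaw": 0,"fingers": 0.6}
    - {"dx": 0,"dy": 0,"dz": 0,"yaw": 0,"fingers": 0.6}

```text
clock: 7.1
position: [0.5631, -0.2459, 0.1116]
tool_rot: [3.141, -0.0, 1.572]
force: [0.5, 0.1, -0.9]
grip_width: 0.0451
finger_force: 26.0
```

```bash
python3 - <<'E'
from h import *
s=readout.observe(); im=grab_frame("wrist"); cv2.imwrite("pics/w4.png",im); np.save("w4.npy",s,allow_pickle=True)
print(s["clock"],s["position"],s["tool_rot"],s["grip_width"],s["finger_force"])
print(proj("wrist",[[.5638,-.2477,.038]],s))
E
```

```text
7.1 [ 0.56308849 -0.24590509  0.11164158] [ 3.14136201e+00 -3.93934031e-04  1.57240947e+00] 0.045125774086755256 26.043696831911802
[[321.34215071 217.4435492 ]]
```

View pics/w4.png

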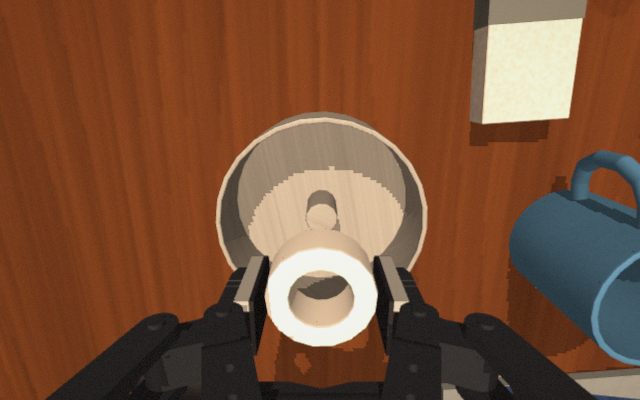

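The ring is held flat, with its top centred near (321,297). The post top is at (321,217), and the tin rim spans columns 217 to 427.

```bash
python3 - <<'E'
from h import *
s=np.load("w4.npy",allow_pickle=True).item(); im=cv2.imread("pics/w4.png"); z=s["position"][2]+.0193
m=wmask(im,60,228,(262,225,382,350)); m=cv2.morphologyEx(m,cv2.MORPH_OPEN,np.ones((3,3)))
blobs(im,m,"wrist",z,500,s)
m=wmask(im,95,90,(205,95,440,232)) # rim
ys,xs=np.nonzero(m); 
g=cv2.cvtColor(im,cv2.COLOR_BGR2GRAY)[205:232,300:345]
c=cv2.HoughCircles(cv2.resize(g,None,fx=4,fy=4,interpolation=cv2.INTER_CUBIC),cv2.HOUGH_GRADIENT,1,40,param1=60,param2=10,minRadius=50,maxRadius=75)
if c is not None: q=c[0]/4+[300,205,0]; print(q,ray("wrist",q[:,:2],.038,s))
E
```

```text
(268, 248, 109, 98) circle [ 0.5635 -0.2477] 0.0221
[[320.875      217.875       15.60000038]] [[ 0.5634989  -0.24799769  0.038     ]]
```

>>> drive_tool:
  targets:
    - {"dx": 0,"dy": 0,"dz": 0.2,"yaw": 0,"fingers": 0.6}
    - {"dx": 0,"dy": 0,"dz": 0.2,"yaw": 0,"fingers": 0.6}
    - {"dx": 0,"dy": 0,"dz": 0.15,"yaw": 0,"fingers": 0.6}
    - {"dx": 0,"dy": 0,"dz": 0.1,"yaw": 0,"fingers": 0.6}
    - {"dx": 0,"dy": 0,"dz": 0.1,"yaw": 0,"fingers": 0.6}
    - {"dx": 0,"dy": 0,"dz": 0.1,"yaw": 0,"fingers": 0.6}
    - {"dx": 0,"dy": 0,"dz": 0.1,"yaw": 0,"fingers": 0.6}
    - {"dx": 0,"dy": 0,"dz": 0.08,"yaw": 0,"fingers": 0.6}
    - {"dx": 0,"dy": 0,"dz": 0,"yaw": 0,"fingers": 0.6}
    - {"dx": 0,"dy": 0,"dz": 0,"yaw": 0,"fingers": 0.6}

```text
clock: 8.15
position: [0.563, -0.2474, 0.0083]
tool_rot: [-3.142, -0.0, 1.571]
force: [-0.4, -0.2, -0.6]
grip_width: 0.045
finger_force: 26.0
```

Free descent with no contact, about 1.5 mm above the floor. Releasing, then lifting.

>>> drive_tool:
  targets:
    - {"dx": 0,"dy": 0,"dz": 0.01,"yaw": 0,"fingers": 0.6}
    - {"dx": 0,"dy": 0,"dz": 0,"yaw": 0,"fingers": 0.35}
    - {"dx": 0,"dy": 0,"dz": 0,"yaw": 0,"fingers": 0.3}
    - {"dx": 0,"dy": 0,"dz": 0,"yaw": 0,"fingers": 0.3}
    - {"dx": 0,"dy": 0,"dz": 0,"yaw": 0,"fingers": 0.3}
    - {"dx": 0,"dy": 0,"dz": 0,"yaw": 0,"fingers": 0.3}
    - {"dx": 0,"dy": 0,"dz": -0.1,"yaw": 0,"fingers": 0.3}
    - {"dx": 0,"dy": 0,"dz": -0.2,"yaw": 0,"fingers": 0.3}
    - {"dx": 0,"dy": 0,"dz": -0.3,"yaw": 0,"fingers": 0.3}
    - {"dx": 0,"dy": 0,"dz": -0.4,"yaw": 0,"fingers": 0.3}
    - {"dx": 0,"dy": 0,"dz": -0.4,"yaw": 0,"fingers": 0.3}
    - {"dx": 0,"dy": 0,"dz": -0.4,"yaw": 0,"fingers": 0}
    - {"dx": 0,"dy": 0,"dz": -0.4,"yaw": 0,"fingers": 0}
    - {"dx": 0,"dy": 0,"dz": 0,"yaw": 0,"fingers": 0}
    - {"dx": 0,"dy": 0,"dz": 0,"yaw": 0,"fingers": 0}

```text
clock: 9.65
position: [0.5631, -0.2475, 0.2286]
tool_rot: [3.14, 0.001, 1.571]
force: [-0.5, -0.0, 0.1]
grip_width: 0.0854
finger_force: 0.0
```

```bash
python3 - <<'E'
from h import *
s=readout.observe(); im=grab_frame("wrist"); np.save("w5.npy",s,allow_pickle=True); cv2.imwrite("pics/w5.png",im)
print(s["clock"],s["position"],s["grip_width"])
p=proj("wrist",[[.5637,-.2478,.05]],s)[0]; print(p)
x,y=p.round().astype(int); c=im[y-100:y+100,x-110:x+110]; cv2.imwrite("pics/w5c.png",cv2.resize(c,None,fx=2.5,fy=2.5))
blobs(im,wmask(im,90,110,(x-90,y-90,x+90,y+90)),"wrist",.05,500,s)
blobs(im,wmask(im,60,228,(x-50,y-50,x+50,y+50)),"wrist",.026,50,s)
E
```

```text
9.65 [ 0.56308453 -0.24751347  0.22859064] 0.08535322206530319
[320.7143805  176.00758504]
(251, 102, 140, 139) circle [ 0.5637 -0.2477] 0.0648
(271, 140, 100, 82) circle [ 0.5651 -0.2596] 0.0463
```

View pics/w5c.png

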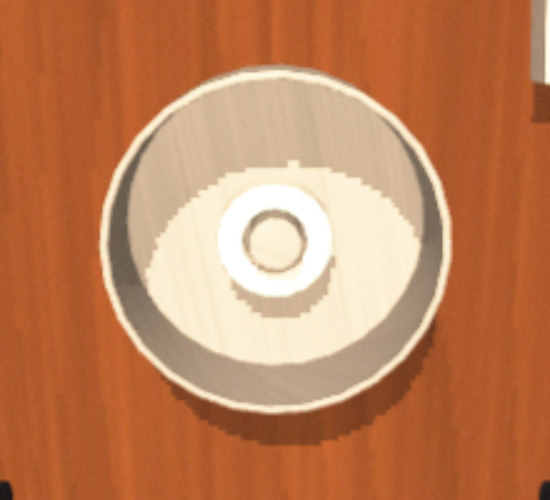

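The ring lies flat round the post, with both centred near (275,240) in the crop. On to the lids.

>>> drive_tool:
  targets:
    - {"dx": 0.3,"dy": -0.04,"dz": 0,"yaw": 0,"fingers": 0}
    - {"dx": 0.3,"dy": -0.04,"dz": 0,"yaw": 0,"fingers": 0}
    - {"dx": 0.3,"dy": -0.04,"dz": 0,"yaw": 0,"fingers": 0}
    - {"dx": 0.3,"dy": -0.04,"dz": 0,"yaw": 0,"fingers": 0}
    - {"dx": 0.3,"dy": -0.04,"dz": 0,"yaw": 0,"fingers": 0}
    - {"dx": 0.3,"dy": -0.04,"dz": 0,"yaw": 0,"fingers": 0}
    - {"dx": 0.3,"dy": -0.04,"dz": 0,"yaw": 0,"fingers": 0}
    - {"dx": 0.3,"dy": -0.04,"dz": 0,"yaw": 0,"fingers": 0}
    - {"dx": 0.3,"dy": -0.04,"dz": 0,"yaw": 0,"fingers": 0}
    - {"dx": 0.3,"dy": -0.04,"dz": 0,"yaw": 0,"fingers": 0}
    - {"dx": 0.3,"dy": -0.04,"dz": 0,"yaw": 0,"fingers": 0}
    - {"dx": 0.3,"dy": -0.04,"dz": 0,"yaw": 0,"fingers": 0}
    - {"dx": 0.3,"dy": -0.04,"dz": 0,"yaw": 0,"fingers": 0}
    - {"dx": 0.3,"dy": -0.04,"dz": 0,"yaw": 0,"fingers": 0}
    - {"dx": 0.3,"dy": -0.04,"dz": 0,"yaw": 0,"fingers": 0}
    - {"dx": 0.3,"dy": -0.04,"dz": 0,"yaw": 0,"fingers": 0}
    - {"dx": 0.3,"dy": -0.04,"dz": 0,"yaw": 0,"fingers": 0}
    - {"dx": 0.25,"dy": 0,"dz": 0,"yaw": 0,"fingers": 0}
    - {"dx": 0,"dy": 0,"dz": 0,"yaw": 0,"fingers": 0}
    - {"dx": 0,"dy": 0,"dz": 0,"yaw": 0,"fingers": 0}

```text
clock: 11.7
position: [0.4943, 0.2875, 0.2262]
tool_rot: [-3.14, 0.001, 1.572]
force: [-1.4, -0.6, -0.2]
grip_width: 0.0857
finger_force: 0.0
```

```bash
python3 - <<'E'
from h import *
s=readout.observe(); im=grab_frame("wrist"); np.save("w6.npy",s,allow_pickle=True); cv2.imwrite("pics/w6.png",im)
print(s["clock"],s["position"],s["tool_rot"],s["qpos"])
print(proj("wrist",[[.4956,.287,.015],[.4956,.287,.07]],s))
blobs(im,wmask(im,75,110,(200,60,440,262)),"wrist",.015,500,s)
g=cv2.cvtColor(im,cv2.COLOR_BGR2GRAY)
E
```

```text
11.7 [0.49434639 0.28754987 0.2262212 ] [-3.13978078e+00  9.41198986e-04  1.57180362e+00] [-0.2249774   0.49316    -0.56741731  1.72614536  0.30391865  1.01322741
 -0.90048716]
[[322.01303857 168.51972075]
 [322.1353721  182.52797806]]
(250, 90, 147, 145) circle [0.4964 0.2894] 0.0738
```

View pics/w6.png

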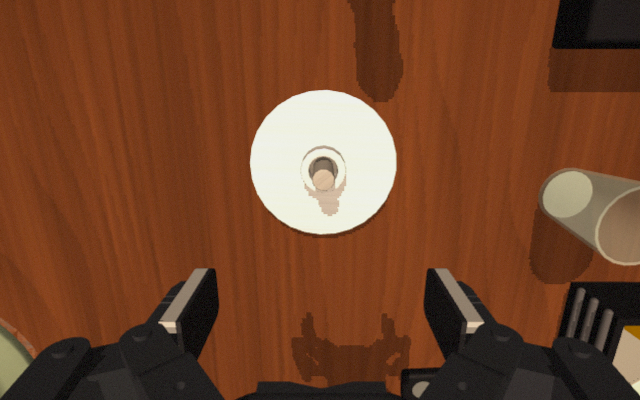

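The lids' plate is centred at about (323,163), the collar at (323,170) and the knob top near (323,179).

```bash
python3 - <<'E'
from h import *
s=np.load("w6.npy",allow_pickle=True).item(); im=cv2.imread("pics/w6.png")
hsv=cv2.cvtColor(im,cv2.COLOR_BGR2HSV); print(hsv[165:196:3,323].tolist()); print(hsv[179,305:342:2].tolist())
g=cv2.cvtColor(im,cv2.COLOR_BGR2GRAY)[150:205,290:355]
c=cv2.HoughCircles(cv2.resize(g,None,fx=4,fy=4,interpolation=cv2.INTER_CUBIC),cv2.HOUGH_GRADIENT,1,30,param1=60,param2=12,minRadius=38,maxRadius=56)
if c is not None: q=c[0]/4+[290,150,0]; print(q,ray("wrist",q[:,:2],.07,s))
E
```

```text
[[15, 66, 136], [17, 72, 134], [17, 68, 222], [15, 73, 221], [16, 75, 215], [16, 74, 211], [16, 74, 217], [16, 74, 218], [16, 71, 201], [16, 59, 200], [15, 58, 207]]
[[30, 21, 239], [29, 22, 241], [29, 21, 239], [21, 46, 201], [15, 70, 208], [16, 72, 222], [16, 74, 218], [16, 74, 214], [16, 73, 217], [16, 71, 213], [15, 73, 210], [15, 70, 220], [16, 71, 219], [16, 75, 218], [16, 70, 199], [28, 30, 207], [32, 17, 241], [30, 20, 240], [27, 23, 240]]
[[323.875      170.375       13.85000038]
 [323.375      179.625       10.17500019]
 [316.375      162.375       13.57499981]
 [330.625      161.625       12.47500038]] [[0.49705932 0.2977387  0.07      ]
 [0.49666181 0.28958752 0.07      ]
 [0.49066331 0.30467018 0.07      ]
 [0.50275489 0.30533722 0.07      ]]
```

>>> drive_tool:
  targets:
    - {"dx": 0.01,"dy": 0.022,"dz": 0.3,"yaw": 0,"fingers": 0}
    - {"dx": 0,"dy": 0,"dz": 0.3,"yaw": 0,"fingers": 0}
    - {"dx": 0,"dy": 0,"dz": 0.3,"yaw": 0,"fingers": 0}
    - {"dx": 0,"dy": 0,"dz": 0.3,"yaw": 0,"fingers": 0}
    - {"dx": 0,"dy": 0,"dz": 0.2,"yaw": 0,"fingers": 0}
    - {"dx": 0,"dy": 0,"dz": 0.2,"yaw": 0,"fingers": 0}
    - {"dx": 0,"dy": 0,"dz": 0.15,"yaw": 0,"fingers": 0}
    - {"dx": 0,"dy": 0,"dz": 0.1,"yaw": 0,"fingers": 0}
    - {"dx": 0,"dy": 0,"dz": 0,"yaw": 0,"fingers": 0}
    - {"dx": 0,"dy": 0,"dz": 0,"yaw": 0,"fingers": 0}

```text
clock: 12.75
position: [0.4974, 0.2887, 0.0428]
tool_rot: [3.141, -0.0, 1.571]
force: [0.3, 0.3, 0.2]
grip_width: 0.0853
finger_force: 0.0
```

```bash
python3 - <<'E'
from h import *
s=readout.observe(); im=grab_frame("wrist"); np.save("w7.npy",s,allow_pickle=True); cv2.imwrite("pics/w7.png",im)
print(s["clock"],s["position"],s["tool_rot"],s["force"])
print(proj("wrist",[[.4965,.288,.07],[.4965,.299,.07],[.4964,.2894,.038]],s))
E
```

```text
12.75 [0.49743627 0.28867282 0.04280444] [ 3.14119738e+00 -2.54051370e-04  1.57055098e+00] [0.31229613 0.26911145 0.15689832]
[[317.57416232 308.02643944]
 [317.49741345 282.26474042]
 [317.88221714 264.43852333]]
```

View pics/w7.png

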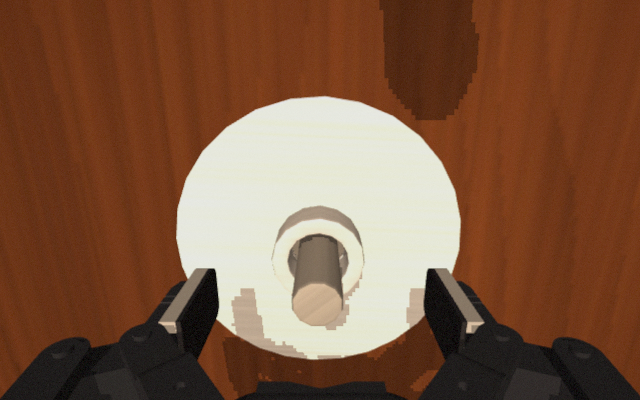

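The knob top is centred at about (318,304) and its ray gives roughly (0.4967, 0.2897). I'll trim by about 1 mm and close.

>>> drive_tool:
  targets:
    - {"dx": 0.01,"dy": -0.007,"dz": 0.02,"yaw": 0,"fingers": 0}
    - {"dx": 0,"dy": 0,"dz": 0,"yaw": 0,"fingers": 0}
    - {"dx": 0,"dy": 0,"dz": 0,"yaw": 0,"fingers": 0.5}
    - {"dx": 0,"dy": 0,"dz": 0,"yaw": 0,"fingers": 0.9}
    - {"dx": 0,"dy": 0,"dz": 0,"yaw": 0,"fingers": 0.9}
    - {"dx": 0,"dy": 0,"dz": 0,"yaw": 0,"fingers": 0.9}
    - {"dx": 0,"dy": 0,"dz": 0,"yaw": 0,"fingers": 0.9}
    - {"dx": 0,"dy": 0,"dz": 0,"yaw": 0,"fingers": 0.9}
    - {"dx": 0,"dy": 0,"dz": 0,"yaw": 0,"fingers": 0.9}
    - {"dx": 0,"dy": 0,"dz": 0,"yaw": 0,"fingers": 0.9}
    - {"dx": 0,"dy": 0,"dz": 0,"yaw": 0,"fingers": 0.9}
  squeeze: 60

```text
clock: 13.9
position: [0.4966, 0.2896, 0.0405]
tool_rot: [3.141, -0.0, 1.571]
force: [-1.3, -0.8, 5.6]
grip_width: 0.018
finger_force: 58.5
```

>>> drive_tool:
  targets:
    - {"dx": 0,"dy": 0,"dz": -0.05,"yaw": 0,"fingers": 0.9}
    - {"dx": 0,"dy": 0,"dz": -0.1,"yaw": 0,"fingers": 0.9}
    - {"dx": 0,"dy": 0,"dz": -0.2,"yaw": 0,"fingers": 0.9}
    - {"dx": 0,"dy": 0,"dz": -0.2,"yaw": 0,"fingers": 0.9}
    - {"dx": 0,"dy": 0,"dz": -0.2,"yaw": 0,"fingers": 0.9}
    - {"dx": 0,"dy": 0,"dz": -0.2,"yaw": 0,"fingers": 0.9}
    - {"dx": 0,"dy": 0,"dz": -0.15,"yaw": 0,"fingers": 0.9}
    - {"dx": -0.05,"dy": 0,"dz": -0.05,"yaw": 0,"fingers": 0.9}
    - {"dx": -0.1,"dy": 0.01,"dz": 0,"yaw": 0,"fingers": 0.9}
    - {"dx": -0.15,"dy": 0.02,"dz": 0,"yaw": 0,"fingers": 0.9}
    - {"dx": -0.2,"dy": 0.03,"dz": 0,"yaw": 0,"fingers": 0.9}
    - {"dx": -0.2,"dy": 0.03,"dz": 0,"yaw": 0,"fingers": 0.9}
    - {"dx": -0.2,"dy": 0.03,"dz": 0,"yaw": 0,"fingers": 0.9}
    - {"dx": -0.2,"dy": 0.03,"dz": 0,"yaw": 0,"fingers": 0.9}
    - {"dx": -0.2,"dy": 0.03,"dz": 0,"yaw": 0,"fingers": 0.9}
    - {"dx": -0.2,"dy": 0.03,"dz": 0,"yaw": 0,"fingers": 0.9}
    - {"dx": -0.2,"dy": 0.03,"dz": 0,"yaw": 0,"fingers": 0.9}
    - {"dx": -0.2,"dy": 0.03,"dz": 0,"yaw": 0,"fingers": 0.9}

```text
clock: 15.7
position: [0.5229, 0.0972, 0.1543]
tool_rot: [-3.14, 0.001, 1.57]
force: [-0.9, 0.0, -2.5]
grip_width: 0.0181
finger_force: 58.7
```

>>> drive_tool:
  targets:
    - {"dx": -0.25,"dy": 0.03,"dz": 0,"yaw": 0,"fingers": 0.9}
    - {"dx": -0.25,"dy": 0.03,"dz": 0,"yaw": 0,"fingers": 0.9}
    - {"dx": -0.25,"dy": 0.03,"dz": 0,"yaw": 0,"fingers": 0.9}
    - {"dx": -0.25,"dy": 0.03,"dz": 0,"yaw": 0,"fingers": 0.9}
    - {"dx": -0.25,"dy": 0.03,"dz": 0,"yaw": 0,"fingers": 0.9}
    - {"dx": -0.25,"dy": 0.03,"dz": 0,"yaw": 0,"fingers": 0.9}
    - {"dx": -0.25,"dy": 0.03,"dz": 0,"yaw": 0,"fingers": 0.9}
    - {"dx": -0.25,"dy": 0.03,"dz": 0,"yaw": 0,"fingers": 0.9}
    - {"dx": -0.25,"dy": 0.03,"dz": 0,"yaw": 0,"fingers": 0.9}
    - {"dx": -0.25,"dy": 0.03,"dz": 0,"yaw": 0,"fingers": 0.9}
    - {"dx": -0.25,"dy": 0.03,"dz": 0,"yaw": 0,"fingers": 0.9}
    - {"dx": -0.25,"dy": 0.03,"dz": 0,"yaw": 0,"fingers": 0.9}
    - {"dx": -0.2,"dy": 0.02,"dz": 0,"yaw": 0,"fingers": 0.9}
    - {"dx": -0.1,"dy": 0.01,"dz": 0,"yaw": 0,"fingers": 0.9}
    - {"dx": -0.1,"dy": 0,"dz": 0,"yaw": 0,"fingers": 0.9}
    - {"dx": 0,"dy": 0,"dz": 0,"yaw": 0,"fingers": 0.9}
    - {"dx": 0,"dy": 0,"dz": 0,"yaw": 0,"fingers": 0.9}
    - {"dx": 0,"dy": 0,"dz": 0,"yaw": 0,"fingers": 0.9}
    - {"dx": 0,"dy": 0,"dz": 0,"yaw": 0,"fingers": 0.9}

```text
clock: 17.6
position: [0.5626, -0.2396, 0.1554]
tool_rot: [3.141, -0.0, 1.572]
force: [-0.7, 0.5, -3.3]
grip_width: 0.0184
finger_force: 58.8
```

```bash
python3 - <<'E'
from h import *
s=readout.observe(); im=grab_frame("wrist"); np.save("w8.npy",s,allow_pickle=True)
print(s["clock"],s["position"],s["tool_rot"],s["force"],s["grip_width"],s["finger_force"])
t=grab_frame("top"); sc=grab_frame("scene")
for a,b in(("w8",im),("t8",t),("s8",sc)): cv2.imwrite(f"pics/{a}.png",b)
u=proj("scene",[[.5637,-.2477,.06]])[0].astype(int); v=cv2.resize(sc[u[1]-95:u[1]+75,u[0]-70:u[0]+70],None,fx=3,fy=3)
cv2.imwrite("pics/m8.png",np.hstack([cv2.resize(im[:,140:500],(459,510)),v[:,:340]]))
E
```

```text
17.6 [ 0.56258783 -0.23959118  0.15538675] [ 3.14149971e+00 -1.53414352e-04  1.57179996e+00] [-0.67872912  0.47162781 -3.26343498] 0.01836641461956126 58.750895261764526
```

View pics/m8.png

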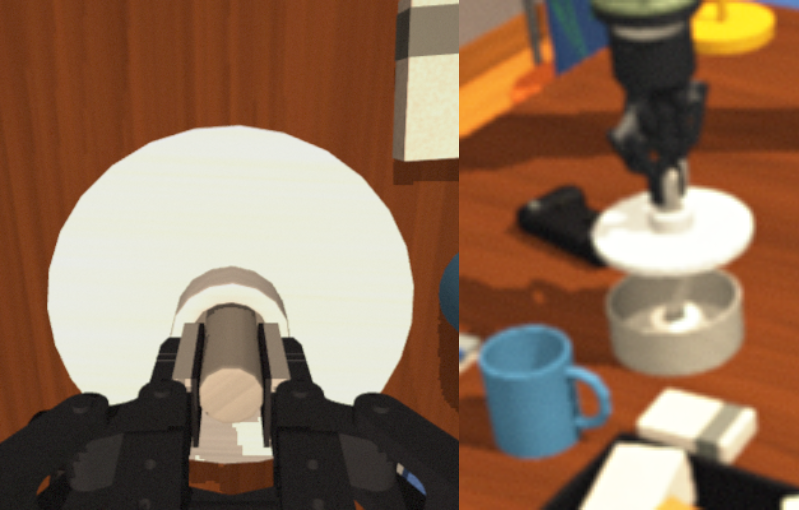

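The lid pair hangs nested and looks level. The knob top is near (321,306) in wrist pixels. Next I'll check the offset in the hand.

```bash
python3 - <<'E'
from h import *
s=np.load("w8.npy",allow_pickle=True).item(); im=cv2.imread("pics/w8.png"); P=s["position"]
m=wmask(im,60,170,(170,85,475,265)); c=max(cv2.findContours(m,cv2.RETR_EXTERNAL,cv2.CHAIN_APPROX_NONE)[0],key=cv2.contourArea)[:,0]
c=c[(c[:,1]<262)&((c[:,1]<200)|(c[:,0]<200)|(c[:,0]>440))]
k,r=circ(ray("wrist",c,P[2]-.0255,s)); print("plate",k-P[:2],r)
hsv=cv2.cvtColor(im,cv2.COLOR_BGR2HSV)
for x in(312,321,330): print(x,[(y,hsv[y,x].tolist()) for y in list(range(278,294,2))+list(range(322,338,2))])
pr=lambda dy: proj("wrist",P+[0,dy,.0295],s).round(1).tolist()
print(pr(0),pr(.010),pr(-.010))
E
```

```text
plate [3.18324426e-05 6.50102537e-05] 0.07320324376654459
312 [(278, [15, 76, 131]), (280, [15, 75, 130]), (282, [17, 78, 134]), (284, [15, 72, 131]), (286, [14, 74, 135]), (288, [17, 72, 146]), (290, [17, 73, 203]), (292, [16, 72, 220]), (322, [16, 73, 206]), (324, [15, 76, 209]), (326, [16, 76, 207]), (328, [16, 73, 198]), (330, [16, 69, 191]), (332, [17, 59, 193]), (334, [14, 60, 192]), (336, [16, 59, 191])]
321 [(278, [15, 70, 131]), (280, [17, 73, 132]), (282, [16, 71, 133]), (284, [14, 71, 136]), (286, [16, 75, 140]), (288, [16, 71, 158]), (290, [15, 74, 218]), (292, [15, 72, 215]), (322, [17, 72, 206]), (324, [17, 73, 204]), (326, [16, 74, 201]), (328, [16, 74, 200]), (330, [15, 73, 191]), (332, [15, 62, 193]), (334, [16, 58, 189]), (336, [16, 60, 192])]
330 [(278, [15, 70, 123]), (280, [15, 72, 127]), (282, [16, 69, 126]), (284, [16, 69, 125]), (286, [15, 67, 125]), (288, [16, 75, 139]), (290, [15, 74, 180]), (292, [16, 72, 215]), (322, [15, 74, 203]), (324, [16, 71, 200]), (326, [16, 72, 199]), (328, [15, 71, 195]), (330, [15, 63, 193]), (332, [33, 22, 233]), (334, [31, 26, 233]), (336, [31, 24, 233])]
[[320.0, 310.1]] [[320.1, 286.4]] [[320.0, 332.8]]
```

Knob and plate are centred on the TCP and level. Moving over the tin and down to just above the rim.

>>> drive_tool:
  targets:
    - {"dx": -0.04,"dy": 0.006,"dz": 0,"yaw": 0,"fingers": 0.9}
    - {"dx": -0.041,"dy": 0.005,"dz": 0,"yaw": 0,"fingers": 0.9}
    - {"dx": 0,"dy": 0,"dz": 0.1,"yaw": 0,"fingers": 0.9}
    - {"dx": 0,"dy": 0,"dz": 0.15,"yaw": 0,"fingers": 0.9}
    - {"dx": 0,"dy": 0,"dz": 0.15,"yaw": 0,"fingers": 0.9}
    - {"dx": 0,"dy": 0,"dz": 0.1,"yaw": 0,"fingers": 0.9}
    - {"dx": 0,"dy": 0,"dz": 0.07,"yaw": 0,"fingers": 0.9}
    - {"dx": 0,"dy": 0,"dz": 0,"yaw": 0,"fingers": 0.9}
    - {"dx": 0,"dy": 0,"dz": 0,"yaw": 0,"fingers": 0.9}
    - {"dx": 0,"dy": 0,"dz": 0,"yaw": 0,"fingers": 0.9}

```text
clock: 18.75
position: [0.5639, -0.2486, 0.0988]
tool_rot: [3.141, 0.0, 1.571]
force: [0.2, 0.8, -2.8]
grip_width: 0.0184
finger_force: 58.8
```

>>> drive_tool:
  targets:
    - {"dx": 0.006,"dy": -0.002,"dz": 0.03,"yaw": 0,"fingers": 0.9}
    - {"dx": 0,"dy": 0,"dz": 0.025,"yaw": 0,"fingers": 0.9}
    - {"dx": 0,"dy": 0,"dz": 0.025,"yaw": 0,"fingers": 0.9}
    - {"dx": 0,"dy": 0,"dz": 0.02,"yaw": 0,"fingers": 0.9}
    - {"dx": 0,"dy": 0,"dz": 0.02,"yaw": 0,"fingers": 0.9}
    - {"dx": 0,"dy": 0,"dz": 0.02,"yaw": 0,"fingers": 0.9}
    - {"dx": 0,"dy": 0,"dz": 0,"yaw": 0,"fingers": 0.9}
    - {"dx": 0,"dy": 0,"dz": 0,"yaw": 0,"fingers": 0.9}

```text
clock: 19.55
position: [0.5634, -0.2478, 0.0843]
tool_rot: [3.142, -0.0, 1.571]
force: [-0.2, -0.4, -3.8]
grip_width: 0.0183
finger_force: 58.8
```

>>> drive_tool:
  targets:
    - {"dx": 0,"dy": 0,"dz": 0.01,"yaw": 0,"fingers": 0.9}
    - {"dx": 0,"dy": 0,"dz": 0.01,"yaw": 0,"fingers": 0.9}
    - {"dx": 0,"dy": 0,"dz": 0,"yaw": 0,"fingers": 0.9}
    - {"dx": 0,"dy": 0,"dz": 0,"yaw": 0,"fingers": 0.9}

```text
clock: 19.95
position: [0.5634, -0.2479, 0.0825]
tool_rot: [3.141, 0.0, 1.571]
force: [-1.9, -0.2, 3.5]
grip_width: 0.0182
finger_force: 59.5
```

The force shows it seated at the predicted height. Releasing and looking.

>>> drive_tool:
  targets:
    - {"dx": 0,"dy": 0,"dz": 0,"yaw": 0,"fingers": 0.6}
    - {"dx": 0,"dy": 0,"dz": 0,"yaw": 0,"fingers": 0.2}
    - {"dx": 0,"dy": 0,"dz": 0,"yaw": 0,"fingers": 0}
    - {"dx": 0,"dy": 0,"dz": 0,"yaw": 0,"fingers": 0}
    - {"dx": 0,"dy": 0,"dz": 0,"yaw": 0,"fingers": 0}
    - {"dx": 0,"dy": 0,"dz": 0,"yaw": 0,"fingers": 0}
    - {"dx": 0,"dy": 0,"dz": 0,"yaw": 0,"fingers": 0}
    - {"dx": 0,"dy": 0,"dz": 0,"yaw": 0,"fingers": 0}

```text
clock: 20.75
position: [0.5633, -0.2479, 0.0823]
tool_rot: [-3.142, 0.0, 1.571]
force: [0.1, -0.9, -0.9]
grip_width: 0.0854
finger_force: 0.0
```

```bash
python3 - <<'E'
from h import *
s=readout.observe(); im=grab_frame("wrist"); sc=grab_frame("scene"); np.save("w9.npy",s,allow_pickle=True)
P=s["position"]; print(s["clock"],P,s["force"],s["grip_width"])
for a,b in(("w9",im),("s9",sc)): cv2.imwrite(f"pics/{a}.png",b)
u=proj("scene",[[.5637,-.2477,.06]])[0].astype(int); v=cv2.resize(sc[u[1]-95:u[1]+75,u[0]-56:u[0]+57],None,fx=3,fy=3)
cv2.imwrite("pics/m9.png",np.hstack([cv2.resize(im[:,140:500],(459,510)),v]))
m=wmask(im,60,170,(150,75,490,265)); c=max(cv2.findContours(m,cv2.RETR_EXTERNAL,cv2.CHAIN_APPROX_NONE)[0],key=cv2.contourArea)[:,0]
c=c[(c[:,1]<262)&((c[:,1]<200)|(c[:,0]<200)|(c[:,0]>440))]
for z in(.055,.057,.059):
    k,r=circ(ray("wrist",c,z,s)); print("plate",z,k,r)
hsv=cv2.cvtColor(im,cv2.COLOR_BGR2HSV)
print("col",[(y,hsv[y,321].tolist()) for y in range(278,340,2)])
print("knob pred",proj("wrist",[.5637,-.2478,.112],s),proj("wrist",[.5637,-.2378,.112],s),proj("wrist",[.5637,-.2578,.112],s))
E
```

```text
20.75 [ 0.56334138 -0.24788327  0.08229968] [ 0.10411161 -0.94000364 -0.85441381] 0.08536297448375563
plate 0.055 [ 0.56347156 -0.24885787] 0.07410489205517262
plate 0.057 [ 0.56347238 -0.24792073] 0.07323562651596717
plate 0.059 [ 0.56347319 -0.2469836 ] 0.07236636097675514
col [(278, [16, 75, 125]), (280, [17, 73, 125]), (282, [17, 77, 126]), (284, [16, 69, 125]), (286, [15, 75, 129]), (288, [15, 71, 147]), (290, [16, 72, 206]), (292, [16, 73, 207]), (294, [15, 74, 201]), (296, [16, 72, 206]), (298, [17, 76, 202]), (300, [17, 74, 197]), (302, [15, 71, 197]), (304, [15, 74, 196]), (306, [14, 72, 197]), (308, [16, 72, 196]), (310, [15, 70, 193]), (312, [15, 73, 191]), (314, [16, 72, 191]), (316, [16, 71, 197]), (318, [16, 74, 199]), (320, [16, 76, 201]), (322, [16, 70, 197]), (324, [16, 75, 196]), (326, [17, 76, 192]), (328, [16, 74, 193]), (330, [15, 73, 185]), (332, [22, 48, 209]), (334, [30, 29, 226]), (336, [30, 28, 226]), (338, [32, 28, 228])]
knob pred [[320.99012081 310.28113898]] [[321.00632748 286.50130836]] [[320.97465091 332.97992645]]
```

View pics/m9.png

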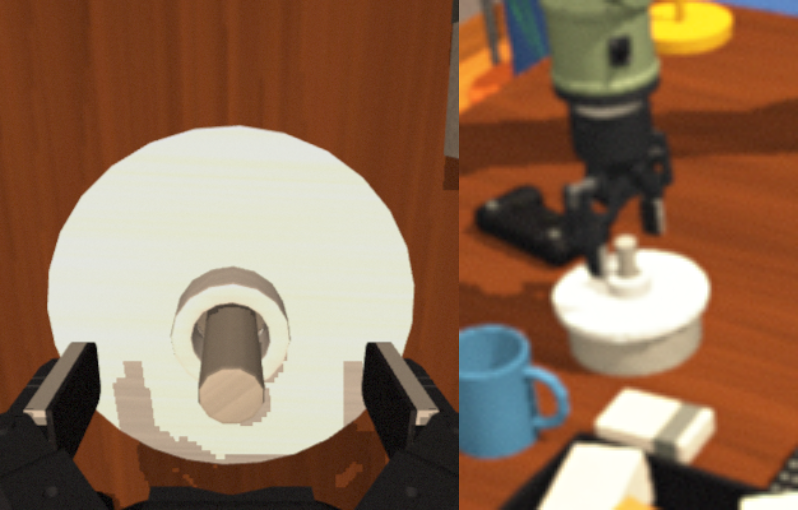

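The lids sit on the tin with the knob at about (321,310), and plate and collar concentric on the TCP. Lowering round the collar and gripping it.

>>> drive_tool:
  targets:
    - {"dx": 0,"dy": 0,"dz": 0.1,"yaw": 0,"fingers": 0}
    - {"dx": 0,"dy": 0,"dz": 0.1,"yaw": 0,"fingers": 0}
    - {"dx": 0,"dy": 0,"dz": 0,"yaw": 0,"fingers": 0}
    - {"dx": 0,"dy": 0,"dz": 0,"yaw": 0,"fingers": 0.3}
    - {"dx": 0,"dy": 0,"dz": 0,"yaw": 0,"fingers": 0.6}
    - {"dx": 0,"dy": 0,"dz": 0,"yaw": 0,"fingers": 0.6}
    - {"dx": 0,"dy": 0,"dz": 0,"yaw": 0,"fingers": 0.6}
    - {"dx": 0,"dy": 0,"dz": 0,"yaw": 0,"fingers": 0.6}
    - {"dx": 0,"dy": 0,"dz": 0,"yaw": 0,"fingers": 0.6}
    - {"dx": 0,"dy": 0,"dz": 0,"yaw": 0,"fingers": 0.6}
  squeeze: 40

```text
clock: 21.85
position: [0.5635, -0.2479, 0.063]
tool_rot: [3.141, 0.0, 1.571]
force: [-2.1, 0.6, 7.1]
grip_width: 0.0426
finger_force: 39.6
```

>>> drive_tool:
  targets:
    - {"dx": 0,"dy": 0,"dz": -0.02,"yaw": 0,"fingers": 0.6}
    - {"dx": 0,"dy": 0,"dz": -0.04,"yaw": 0,"fingers": 0.6}
    - {"dx": 0,"dy": 0,"dz": -0.06,"yaw": 0,"fingers": 0.6}
    - {"dx": 0,"dy": 0,"dz": -0.08,"yaw": 0,"fingers": 0.6}
    - {"dx": 0,"dy": 0,"dz": -0.1,"yaw": 0,"fingers": 0.6}
    - {"dx": 0,"dy": 0,"dz": -0.1,"yaw": 0,"fingers": 0.6}
    - {"dx": 0,"dy": 0,"dz": -0.1,"yaw": 0,"fingers": 0.6}
    - {"dx": 0,"dy": 0,"dz": -0.1,"yaw": 0,"fingers": 0.6}
    - {"dx": 0,"dy": 0,"dz": -0.1,"yaw": 0,"fingers": 0.6}
    - {"dx": 0,"dy": 0,"dz": -0.1,"yaw": 0,"fingers": 0.6}
    - {"dx": 0,"dy": 0,"dz": -0.1,"yaw": 0,"fingers": 0.6}
    - {"dx": 0,"dy": 0,"dz": -0.07,"yaw": 0,"fingers": 0.6}
    - {"dx": 0,"dy": 0,"dz": -0.03,"yaw": 0,"fingers": 0.6}
    - {"dx": 0,"dy": 0,"dz": 0,"yaw": 0,"fingers": 0.6}
    - {"dx": 0,"dy": 0,"dz": 0,"yaw": 0,"fingers": 0.6}
    - {"dx": 0,"dy": 0,"dz": 0,"yaw": 0,"fingers": 0.6}
    - {"dx": 0,"dy": 0,"dz": 0,"yaw": 0,"fingers": 0.6}
    - {"dx": 0,"dy": 0,"dz": 0,"yaw": 0,"fingers": 0.6}

```text
clock: 23.65
position: [0.5633, -0.2478, 0.1621]
tool_rot: [-3.141, -0.0, 1.571]
force: [0.0, -0.2, -1.0]
grip_width: 0.0423
finger_force: 40.7
```

```bash
python3 - <<'E'
from h import *
s=readout.observe(); im=grab_frame("wrist"); sc=grab_frame("scene")
P=s["position"]; print(s["clock"],P,s["force"],s["grip_width"],s["finger_force"])
u=proj("scene",[[.5637,-.2477,.09]])[0].astype(int); v=cv2.resize(sc[u[1]-95:u[1]+75,u[0]-56:u[0]+57],None,fx=3,fy=3)
cv2.imwrite("pics/m10.png",np.hstack([cv2.resize(im[:,140:500],(459,510)),v]))
E
```

```text
23.65 [ 0.56328396 -0.24778746  0.16207013] [ 0.00159681 -0.2343152  -0.98154745] 0.042257283250294944 40.688795750029385
```

View pics/m10.png

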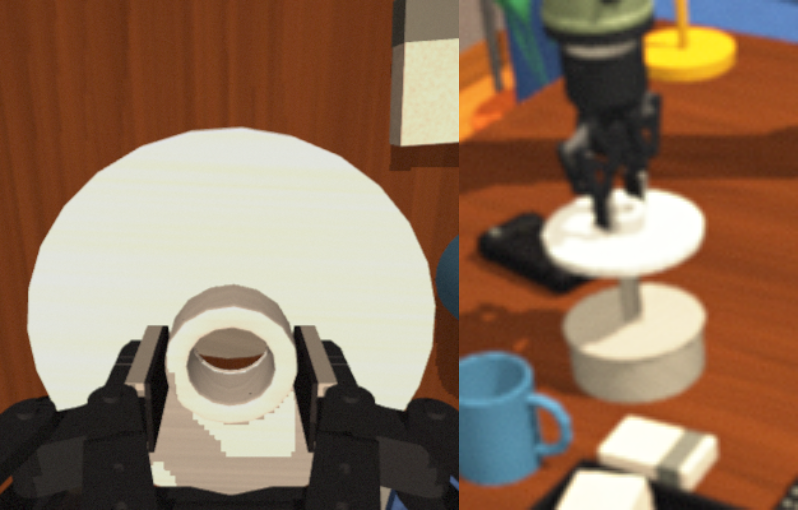

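The outer lid is held level by its collar (top near (232,365) in the montage). The inner lid stays seated on the tin below it.

```bash
python3 -c "
from workcell import workorder; print(workorder.job_done())"
```

```text
the job is handed in; nothing more can be done
None
```

I handed the job in at 23.8 s without getting a verdict back: by the last pictures, the ring is on the post, the inner lid is seated on the tin, and the outer lid is held level about 10 cm above where it lay.

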